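Power up the microscope bench in order

TASK

Power up the microscope bench for a viewing session: with a fingertip, press in the yellow key of the light source first, then the blue key of the camera controller, then the green key of the stage warmer. Press each one lightly but all the way in, so that it stays down. Leave the red keys out and the glassware standing where it is, grasp nothing, and end clear of everything.

Things in the scene. Friction and masses are not known exactly. Their poses are not given: they have to be found in the camera images.
- light: the light source: tall white box, footprint 130 x 130 mm, top 95 mm above the table, black vent slots on top and a 20 mm long lamp socket on its back. Fixed to the table. Origin: centre of its underside on the table; z up, its front faces its own -x; x and y level. Two round keys stand on top near the front edge, 64 mm apart centre to centre: the yellow one on its +y side, the red one on its -y side.
- yellow_key_top (a point): centre of the upper face of the yellow key of the light unit, a round push key 32 mm across; released it stands 16 mm proud of the unit top (111 mm above the table); the point moves down with the cap (after a full press and release it rests 6 mm lower).
- yellow_key (a joint): how far the yellow key is pushed in, m: 0 = fully out, 0.006 = fully in; counts as in from 0.004. The key latches: it slides straight down against about 3 N of friction and stays where it is left; the robot cannot raise it. Its coloured cap is springy on top of that (2 N per mm, at most 6 mm, not part of this joint value), so the cap must be pushed 1.5 mm before the key starts to move and about 7.5 mm to bring it fully in; at 12 mm the cap is hard down.
- light_red_top (a point): centre of the upper face of the red shut-down key of the light unit, same shape, travel and stiffness as the yellow one; must stay out.
- light_red (a joint): how far that red key is pushed in, m: 0 = fully out (must stay below 0.002), 0.006 = fully in.
- camera: the camera controller: grey box, footprint 120 (x) x 130 (y) mm, top 65 mm above the table, with a small dark screen on top. Fixed to the table. Origin: centre of its underside on the table; z up, its front faces its own -x; x and y level. Two round keys stand on top near the front edge, 64 mm apart centre to centre: the blue one on its +y side, the red one on its -y side.
- blue_key_top (a point): centre of the upper face of the blue key of the camera unit, a round push key 32 mm across; released it stands 16 mm proud of the unit top (81 mm above the table); the point moves down with the cap (after a full press and release it rests 6 mm lower).
- blue_key (a joint): how far the blue key is pushed in, m: 0 = fully out, 0.006 = fully in; counts as in from 0.004. The key latches: it slides straight down against about 3 N of friction and stays where it is left; the robot cannot raise it. Its coloured cap is springy on top of that (2 N per mm, at most 6 mm, not part of this joint value), so the cap must be pushed 1.5 mm before the key starts to move and about 7.5 mm to bring it fully in; at 12 mm the cap is hard down.
- camera_red_top (a point): centre of the upper face of the red shut-down key of the camera unit, same shape, travel and stiffness as the blue one; must stay out.
- camera_red (a joint): how far that red key is pushed in, m: 0 = fully out (must stay below 0.002), 0.006 = fully in.
- warmer: the stage warmer: low pale grey box, footprint 135 (x) x 130 (y) mm, top 45 mm above the table, with a round dark metal plate (72 mm across, 5 mm proud) on top. Fixed to the table. Origin: centre of its underside on the table; z up, its front faces its own -x; x and y level. Two round keys stand on top near the front edge, 64 mm apart centre to centre: the green one on its +y side, the red one on its -y side.
- green_key_top (a point): centre of the upper face of the green key of the warmer unit, a round push key 32 mm across; released it stands 16 mm proud of the unit top (61 mm above the table); the point moves down with the cap (after a full press and release it rests 6 mm lower).
- green_key (a joint): how far the green key is pushed in, m: 0 = fully out, 0.006 = fully in; counts as in from 0.004. The key latches: it slides straight down against about 3 N of friction and stays where it is left; the robot cannot raise it. Its coloured cap is springy on top of that (2 N per mm, at most 6 mm, not part of this joint value), so the cap must be pushed 1.5 mm before the key starts to move and about 7.5 mm to bring it fully in; at 12 mm the cap is hard down.
- warmer_red_top (a point): centre of the upper face of the red shut-down key of the warmer unit, same shape, travel and stiffness as the green one; must stay out.
- warmer_red (a joint): how far that red key is pushed in, m: 0 = fully out (must stay below 0.002), 0.006 = fully in.
- beaker: empty glass beaker, 64 mm across, 85 mm tall; loose bystander standing upright on the table. Origin: centre of its underside.
- dish: closed clear Petri dish, 92 mm across, 17 mm tall, green leaf bits on it; loose bystander standing upright on the table. Origin: centre of its underside.
- jar: small glass specimen jar with white lid, 46 mm across, 70 mm tall; loose bystander standing upright on the table. Origin: centre of its underside.
- bottle: amber glass reagent bottle with black cap, 48 mm across, 120 mm tall; loose bystander standing upright on the table. Origin: centre of its underside.

How it is judged:
On the way, in this order (a step that is already met when the one before it is completed fails the run):
1. the yellow key is pushed in, keys later in the order still out (value of joint yellow_key above 0.004 m and value of joint each of blue_key, green_key below 0.002 m), for 0.1 s.
2. the blue key is pushed in, keys later in the order still out (value of joint each of yellow_key, blue_key above 0.004 m and value of joint green_key below 0.002 m), for 0.1 s.
3. the green key is pushed in (value of joint each of yellow_key, blue_key, green_key above 0.004 m), for 0.1 s.
At the end, for the whole second after the job is handed in: the yellow, blue and green keys are all in (at least 4 of 6 mm), pressed in that order; all red keys are out (less than 2 mm); beaker, dish, jar and bottle are upright, at rest and within 15 mm of where they started (all of step 3 and value of joint each of light_red, camera_red, warmer_red below 0.002 m and distance of each of beaker, dish, jar, bottle from where it was at the start of the episode below 0.015 m and angle between each of beaker, dish, jar, bottle's own z axis and vertical below 0.15 rad and linear speed of each of beaker, dish, jar, bottle below 0.02 m/s); the robot touches nothing.
It fails at once if a red key is pushed in by 2 mm or more (not (value of joint light_red below 0.002 m) or not (value of joint camera_red below 0.002 m) or not (value of joint warmer_red below 0.002 m)).
It fails at once if the beaker, dish, jar or bottle is moved by more than 15 mm, lifted or tipped (distance of any of beaker, dish, jar, bottle from where it was at the start of the episode above 0.015 m or angle between any of beaker, dish, jar, bottle's own z axis and vertical above 0.15 rad).
It fails at once if a hard jab: the robot pushes on anything with more than 20 N (contact force between any of the fingers, the arm and anything else above 20 N).
It also fails if it takes over 51 s, if anything falls off the work surface, if the arm or the gripper's body presses on something with over 40 N, if the wrist force passes 120 N, or if a joint passes its speed limit or range.

ROBOT

A 7-joint arm with a two-finger parallel gripper is mounted at the origin on the work surface. World frame = base frame: x ahead of the robot, y to its left, z up, the work surface at z = 0. Lengths are in m, angles in rad, forces in N, time in s.
With the tool pointing down it reaches from about 0.425 to 0.875 m from the base axis. Payload 4.7 kg.
Tool frame: the origin (TCP) lies midway between the tips of the shut fingers; the grasp point (between the pads) lies 19 mm behind it (robot.grip_point_offset is the distance from the TCP to the grasp point, in m); z points along the fingers, y is the line along which they close (so a half turn about z gives the same grasp; the last joint's range is limited). The gripper opens to 85 mm and grips with 20 to 120 N. Pads are 22 mm wide; open, the fingers measure 114 mm over their backs; the gripper's body (76 mm by 85 mm) begins 54 mm behind the grasp point. The pads swing forward as they close: fully open they stand 13 mm farther back than shut.
Start: joints at [-1.178, 0.321, -0.07, 1.45, 0.023, 1.371, -0.057], TCP at [0.24, 0.604, 0.231] pointing down, gripper open.
Joint ranges: [-2.86, 2.86], [-0.3, 2.09], [-1.38, 1.24], [0.06, 2.45], [-1.56, 4.7], [0.09, 2.05], [-2.69, 2.69]. Speed limits (rad/s): [2.57, 2.57, 3.14, 3.14, 3.14, 3.14, 3.14].

INTERFACE

Orientations are given as a rotation vector (axis times angle).
In Python, from cell import readout, imaging, ticket, robot gives the robot as it stands. The module is installed in compiled form; this text tells all that it offers.
- The arm moves only by the tool step_arm, never from a script. Its argument "commands" is a list of rows, each an object with "offset": the shift along the tool's x, y, z in m, a list of three; "twist": the turn, a rotation vector about the tool's x, y, z in rad, a list of three; "jaw": the finger opening in m, from 0 to 0.0854. A call has 1 to 8 rows; each row is the pose to reach, as a shift and turn from the pose commanded when the call began, along the tool's axes at that moment; what a row does not reach only later rows make up. A row lasts 1/10 s, in which the tool goes at most 50 mm and 8.59 degrees, less where a joint would pass 70% of its speed; a pose out of reach is approached as far as the arm can. A call with a gripper value outside its range is refused whole. The fingers move at their own pace and stop on an object; the grip force is fixed at half the most. Time passes only in rows, so rows that repeat a pose let the fingers close. It gives the time, the measured TCP pose, the force, the opening and the grip force at its end, in the units of the state.
- readout.get_state(): the state, without advancing time (a new reading comes with each control period).
- imaging.camera(name): name is "side" or "top"; returns the picture (480x640x3 uint8, blue, green, red); there is no depth.
- imaging.camera_model(name): a dict with "mtx" (3x3 intrinsics, pixels), "rvec" (rotation vector, rad) and "tvec" (3), from world to camera coordinates, as OpenCV has them. Camera axes: x right, y down, z forward; pixel columns grow to the right and rows downward; lengths in m; the calibration is good to about 2 mm. A picture is of the moment at which its call begins. camera_model takes no time and is no camera call.
- ticket.finish_job(): hands the job in; it is judged then, once.
The state is a dict: "clock": time; "q": joint angles; "qvel": joint speeds; "effort": joint torques, N m; "eef_pos": TCP position; "eef_rot": TCP orientation; "contact_force": force on the tool from outside, world axes, zero at the start; "ft_torque": the same for the moment, N m; "grip_width": finger opening in m; "grasp_force": force on a finger pad.
Only numpy, scipy, OpenCV 4.12 (cv2) and the standard library are available. Lean on these libraries where they do the work, as an engineer would, in place of code of your own. Each camera call takes 0.05 s, during which the arm holds its last target. There are 200 camera calls.

## Working session

There is one attempt and no reset: what is moved stays moved. The work goes in short steps, Python scripts to look and compute and a tool call to move; the robot and the scene stay as the last step left them, time stands still between calls to the robot, and variables do not carry over. Pictures are saved under pics/ and viewed, at most 10 in all, crops included, and the job is handed in when it is done.

Besides the shell and the picture viewer there is one more tool, called after "Emit:" as name([rows], argument=value, ...), one row to a line, values as JSON. step_arm: Moves the arm, as the interface text tells. Its arguments: {"type":"object","properties":{"commands":{"type":"array"}},"required":["commands"]}

```bash
mkdir -p pics
python3 - <<'E'
from cell import readout, imaging
import cv2
for n in("top","side"):
    cv2.imwrite(f"pics/{n}0.png",imaging.camera(n)); m=imaging.camera_model(n); print(n,m)
s=readout.get_state();print(s["clock"],s["eef_pos"],s["eef_rot"],s["grip_width"],s["contact_force"])
E
```

```text
top {'mtx': array([[512.50654911,   0.        , 317.74983004],
       [  0.        , 512.50654911, 241.86097405],
       [  0.        ,   0.        ,   1.        ]]), 'rvec': array([ 2.05591822, -2.15300842,  0.23172359]), 'tvec': array([0.01677168, 0.55260233, 0.91117646])}
side {'mtx': array([[503.77877923,   0.        , 317.68410981],
       [  0.        , 503.77877923, 242.2487239 ],
       [  0.        ,   0.        ,   1.        ]]), 'rvec': array([ 2.10398885, -0.16542282,  0.12796556]), 'tvec': array([-0.53847118,  0.13123767,  1.0241163 ])}
0.1 [0.24024161 0.60345281 0.23031524] [-5.91377414e-01 -3.08518013e+00  2.72850240e-03] 0.08567542821253253 [-0.33039935 -0.48584008 -0.23486272]
```

View pics/top0.png

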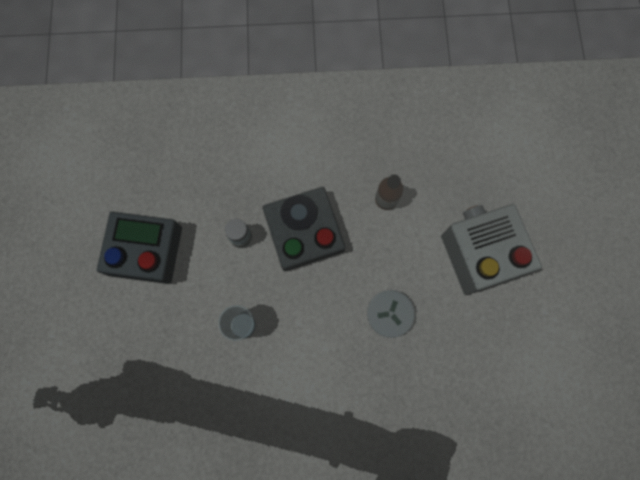

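View pics/side0.png

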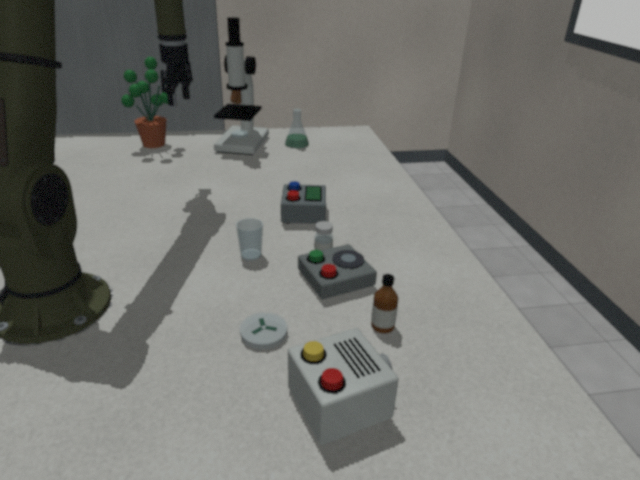

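The top view shows the units with yellow at about (488,267), blue (115,257) and green (293,247). In the side view they are at about (314,352), (294,187) and (316,258). Next I locate each key from both views.

```bash
cat > h.py <<'E'
import cv2, numpy as np
from cell import imaging
H={'yellow':(22,32),'blue':(108,130),'green':(50,75),'red':(0,8)}
def ray(n,uv):
    m=imaging.camera_model(n); R=cv2.Rodrigues(m['rvec'])[0]
    d=R.T@np.linalg.solve(m['mtx'],[*uv,1.]); return -R.T@m['tvec'].ravel(), d
def plane(n,uv,z):
    c,d=ray(n,uv); return c+d*(z-c[2])/d[2]
def cross(a,b):
    (c1,d1),(c2,d2)=ray('top',a),ray('side',b)
    s=np.linalg.lstsq(np.c_[d1,-d2],c2-c1,rcond=None)[0]
    p,q=c1+s[0]*d1,c2+s[1]*d2; return (p+q)/2, np.linalg.norm(p-q)
def blob(img,col,seed,r=20):
    h=cv2.cvtColor(img,cv2.COLOR_BGR2HSV); lo,hi=H[col]
    m=cv2.inRange(h,(lo,110,40),(hi,255,255))
    w=np.zeros_like(m); cv2.circle(w,seed,r,255,-1); m&=w
    n,l,st,c=cv2.connectedComponentsWithStats(m)
    k=1+np.argmax(st[1:,4]); return c[k],st[k]
E
python3 - <<'E'
from h import *
T=cv2.imread('pics/top0.png');S=cv2.imread('pics/side0.png')
for u,c,z,t,s,tr,sr in [('light','yellow',.111,(488,267),(314,352),(521,257),(332,380)),('cam','blue',.081,(115,257),(294,187),(149,260),(293,197)),('warm','green',.061,(293,247),(316,258),(325,237),(329,272))]:
    P=[]
    for col,a,b in((c,t,s),('red',tr,sr)):
        try:
            ca,sa=blob(T,col,a); cb,sb=blob(S,col,b,12)
            p=plane('top',ca,z-.003); x,g=cross(ca,cb); P.append(p)
            print(u,col,ca.round(1),sa[2:],cb.round(1),sb[2:],'plane',p.round(4),'cross',x.round(4),g.round(4),'r',np.hypot(*p[:2]).round(3))
        except Exception as e: print(u,col,e)
    d=P[0]-P[1]; print('sep',np.linalg.norm(d[:2]).round(4),'yaw',(np.degrees(np.arctan2(d[1],d[0]))-90).round(1))
for n,uv,z in[('beaker',(237,322),.04),('dish',(391,313),.015),('jar',(238,232),.05),('bottle',(391,190),.06)]: print(n,plane('top',uv,z).round(3))
R=cv2.Rodrigues(np.array([-.591377,-3.08518,.0027285]))[0]; print(R.round(3))
E
```

```text
light yellow [488.7 266.9] [ 19  18 272] [313.1 351.7] [ 21  20 349] plane [ 0.4825 -0.3104  0.108 ] cross [ 0.4831 -0.3125  0.102 ] 0.0005 r 0.574
light red [521.9 255.9] [ 17  17 238] [331.8 379. ] [ 24  22 365] plane [ 0.4995 -0.3719  0.108 ] cross [ 0.5004 -0.374   0.103 ] 0.0 r 0.623
sep 0.0638 yaw 15.5
cam blue [112.4 255.5] [ 17  18 231] [294.  185.5] [11  8 70] plane [0.5408 0.3733 0.078 ] cross [0.5428 0.3762 0.0709] 0.0009 r 0.657
cam red [146.3 260. ] [ 18  17 233] [292.6 195.1] [12 10 84] plane [0.5294 0.3102 0.078 ] cross [0.5308 0.3119 0.0727] 0.0006 r 0.614
sep 0.0642 yaw -10.2
warm green [292.6 246.6] [ 16  16 192] [315.7 256.1] [ 14  12 135] plane [0.5466 0.0395 0.058 ] cross [0.5478 0.0398 0.0513] 0.0003 r 0.548
warm red [324.5 236.4] [ 18  18 227] [328.6 270.3] [ 16  14 156] plane [ 0.5635 -0.022   0.058 ] cross [ 0.5647 -0.0221  0.0531] 0.0002 r 0.564
sep 0.0638 yaw 15.4
beaker [0.411 0.149 0.04 ]
dish [ 0.416 -0.144  0.015]
jar [0.582 0.144 0.05 ]
bottle [ 0.649 -0.155  0.06 ]
[[-0.929  0.37  -0.001]
 [ 0.37   0.929 -0.002]
 [-0.    -0.002 -1.   ]]
```

Emit:
step_arm([
  {"offset": [-0.355,-0.185,0],"twist": [0,0,0],"jaw": 0},
  {"offset": [-0.355,-0.185,0],"twist": [0,0,0],"jaw": 0},
  {"offset": [-0.355,-0.185,0],"twist": [0,0,0],"jaw": 0},
  {"offset": [-0.355,-0.185,0],"twist": [0,0,0],"jaw": 0},
  {"offset": [-0.355,-0.185,0],"twist": [0,0,0],"jaw": 0},
  {"offset": [-0.355,-0.185,0],"twist": [0,0,0],"jaw": 0},
  {"offset": [-0.355,-0.185,0],"twist": [0,0,0],"jaw": 0},
  {"offset": [-0.355,-0.185,0],"twist": [0,0,0],"jaw": 0},
])

```text
clock: 0.9
eef_pos: [0.5024, 0.2991, 0.2311]
eef_rot: [-0.591, -3.085, 0.0]
contact_force: [0.4, 0.0, 0.5]
grip_width: 0.0003
grasp_force: 0.0
```

Emit:
step_arm([
  {"offset": [-0.127,-0.325,0],"twist": [0,0,0],"jaw": 0},
  {"offset": [-0.127,-0.325,0],"twist": [0,0,0],"jaw": 0},
  {"offset": [-0.127,-0.325,0],"twist": [0,0,0],"jaw": 0},
  {"offset": [-0.127,-0.325,0],"twist": [0,0,0],"jaw": 0},
  {"offset": [-0.127,-0.325,0],"twist": [0,0,0],"jaw": 0},
  {"offset": [-0.127,-0.325,0],"twist": [0,0,0],"jaw": 0},
  {"offset": [-0.127,-0.325,0],"twist": [0,0,0],"jaw": 0},
  {"offset": [-0.127,-0.325,0],"twist": [0,0,0],"jaw": 0},
])

```text
clock: 1.7
eef_pos: [0.4985, -0.0565, 0.2315]
eef_rot: [0.61, 3.081, -0.004]
contact_force: [0.4, -0.7, -0.3]
grip_width: -0.0002
grasp_force: 0.0
```

Emit:
step_arm([
  {"offset": [-0.079,-0.242,0],"twist": [0,0,0],"jaw": 0},
  {"offset": [-0.079,-0.242,0],"twist": [0,0,0],"jaw": 0},
  {"offset": [-0.079,-0.242,0],"twist": [0,0,0],"jaw": 0},
  {"offset": [-0.079,-0.242,0],"twist": [0,0,0],"jaw": 0},
  {"offset": [-0.079,-0.242,0],"twist": [0,0,0],"jaw": 0},
  {"offset": [-0.079,-0.242,0.0],"twist": [0,0,0],"jaw": 0},
  {"offset": [-0.079,-0.242,0.05],"twist": [0,0,0],"jaw": 0},
  {"offset": [-0.079,-0.242,0.09],"twist": [0,0,0],"jaw": 0},
])

```text
clock: 2.5
eef_pos: [0.4837, -0.3017, 0.14]
eef_rot: [0.592, 3.084, 0.001]
contact_force: [-0.3, 0.9, -0.6]
grip_width: 0.0002
grasp_force: 0.0
```

Run:
```python
from h import *
from cell import readout
s=readout.get_state();print(s["eef_pos"],s["eef_rot"],s["contact_force"],s['q'])
t=imaging.camera('top');q=imaging.camera('side')
a=cv2.resize(t[180:330,400:560],None,fx=2.5,fy=2.5);b=cv2.resize(q[250:400,240:400],None,fx=2.5,fy=2.5)
cv2.imwrite('pics/y1.png',np.hstack([a,b]))
s=readout.get_state();print(s["eef_pos"])
print(cv2.Rodrigues(s['eef_rot'])[0].round(3))
```

```text
[ 0.483667   -0.30166304  0.14000664] [5.92201668e-01 3.08424064e+00 8.19645895e-04] [-0.33704013  0.89799161 -0.55810871] [-0.08638064  0.24976342  0.68909555  1.79185606 -0.1732201   1.16014561
  1.84831161]
[ 0.47984944 -0.29871183  0.13565285]
[[-0.929  0.369 -0.01 ]
 [ 0.369  0.929  0.005]
 [ 0.012  0.001 -1.   ]]
```

View pics/y1.png

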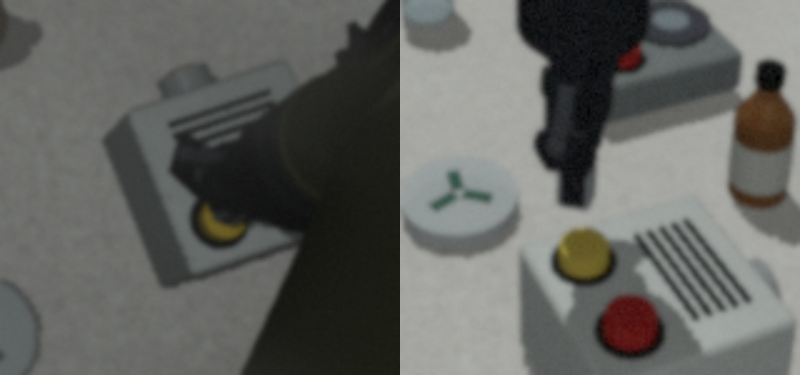

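The top half shows the fingertip just above and behind the yellow cap, with the cap still visible in front. The side half shows it clear above the cap. I'll hold to let the arm settle, then correct.

Emit:
step_arm([
  {"offset": [0,0,0],"twist": [0,0,0],"jaw": 0},
  {"offset": [0,0,0],"twist": [0,0,0],"jaw": 0},
  {"offset": [0,0,0],"twist": [0,0,0],"jaw": 0},
])

```text
clock: 2.9
eef_pos: [0.4849, -0.3026, 0.1437]
eef_rot: [0.59, 3.082, -0.001]
contact_force: [0.2, 0.7, 1.4]
grip_width: 0.0002
grasp_force: 0.0
```

Run:
```python
from h import *
from cell import readout
for i in range(3):
    s=readout.get_state();print(s["clock"],s["eef_pos"],s["contact_force"]); imaging.camera('top')
```

```text
2.9 [ 0.48486912 -0.30256419  0.14371861] [0.15787833 0.68629605 1.35283828]
2.95 [ 0.48467339 -0.30247157  0.14345204] [ 0.48385298 -0.23295587  0.19397312]
3.0 [ 0.48437667 -0.30235852  0.14305425] [-0.20917578 -0.78344683  0.30965838]
```

Emit:
step_arm([
  {"offset": [-0.002,-0.009,0.005],"twist": [0,0,0],"jaw": 0},
  {"offset": [-0.002,-0.009,0.01],"twist": [0,0,0],"jaw": 0},
  {"offset": [-0.002,-0.009,0.015],"twist": [0,0,0],"jaw": 0},
  {"offset": [-0.002,-0.009,0.019],"twist": [0,0,0],"jaw": 0},
  {"offset": [-0.002,-0.009,0.022],"twist": [0,0,0],"jaw": 0},
  {"offset": [-0.002,-0.009,0.022],"twist": [0,0,0],"jaw": 0},
  {"offset": [-0.002,-0.009,0.022],"twist": [0,0,0],"jaw": 0},
])

```text
clock: 3.75
eef_pos: [0.482, -0.311, 0.1193]
eef_rot: [-0.591, -3.085, -0.0]
contact_force: [-0.4, 0.0, -0.3]
grip_width: 0.0002
grasp_force: 0.0
```

Run:
```python
from h import *
t=imaging.camera('top');q=imaging.camera('side')
a=cv2.resize(t[180:330,400:560],None,fx=2.5,fy=2.5);b=cv2.resize(q[280:400,250:378],None,fx=3.125,fy=3.125)
cv2.imwrite('pics/y2.png',np.hstack([a,b]))
```

```text
(no output)
```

View pics/y2.png

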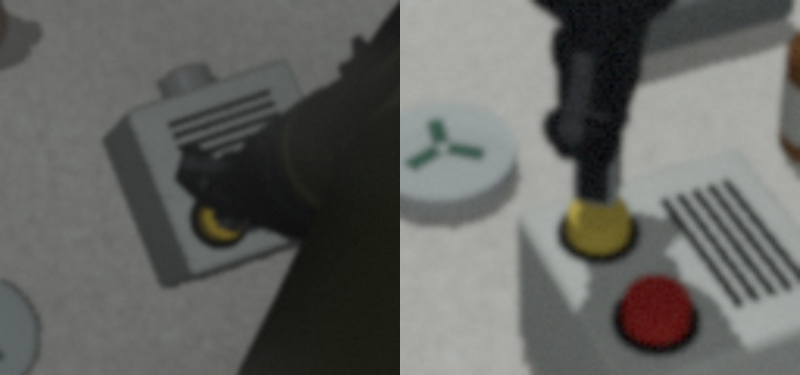

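The side crop shows the tip squarely above the yellow cap at about (597,200), some 8 mm up. Pressing in small steps.

Emit:
step_arm([
  {"offset": [0,0,0.003],"twist": [0,0,0],"jaw": 0},
  {"offset": [0,0,0.006],"twist": [0,0,0],"jaw": 0},
  {"offset": [0,0,0.008],"twist": [0,0,0],"jaw": 0},
  {"offset": [0,0,0.01],"twist": [0,0,0],"jaw": 0},
  {"offset": [0,0,0.012],"twist": [0,0,0],"jaw": 0},
  {"offset": [0,0,0.014],"twist": [0,0,0],"jaw": 0},
  {"offset": [0,0,0.015],"twist": [0,0,0],"jaw": 0},
  {"offset": [0,0,0.015],"twist": [0,0,0],"jaw": 0},
])

```text
clock: 4.65
eef_pos: [0.4818, -0.311, 0.1042]
eef_rot: [-0.591, -3.085, -0.0]
contact_force: [-1.3, 0.6, 2.0]
grip_width: 0.0002
grasp_force: 1.2
```

Emit:
step_arm([
  {"offset": [0,0,0.001],"twist": [0,0,0],"jaw": 0},
  {"offset": [0,0,0.002],"twist": [0,0,0],"jaw": 0},
  {"offset": [0,0,0.003],"twist": [0,0,0],"jaw": 0},
  {"offset": [0,0,0.003],"twist": [0,0,0],"jaw": 0},
  {"offset": [0,0,0.003],"twist": [0,0,0],"jaw": 0},
])

```text
clock: 5.15
eef_pos: [0.4819, -0.311, 0.1018]
eef_rot: [-0.591, -3.085, -0.001]
contact_force: [-1.9, 3.0, 7.1]
grip_width: 0.0
grasp_force: 3.3
```

Emit:
step_arm([
  {"offset": [0,0,-0.03],"twist": [0,0,0],"jaw": 0},
  {"offset": [0,0,-0.08],"twist": [0,0,0],"jaw": 0},
  {"offset": [0,0,-0.13],"twist": [0,0,0],"jaw": 0},
  {"offset": [0,0,-0.13],"twist": [0,0,0],"jaw": 0},
])

```text
clock: 5.55
eef_pos: [0.4853, -0.314, 0.2384]
eef_rot: [0.59, 3.072, -0.005]
contact_force: [1.1, 0.7, 0.9]
grip_width: 0.0
grasp_force: 0.0
```

Emit:
step_arm([
  {"offset": [0.09,0.353,0],"twist": [0,0,0],"jaw": 0},
  {"offset": [0.09,0.353,0],"twist": [0,0,0],"jaw": 0},
  {"offset": [0.09,0.353,0],"twist": [0,0,0],"jaw": 0},
  {"offset": [0.09,0.353,0],"twist": [0,0,0],"jaw": 0},
  {"offset": [0.09,0.353,0],"twist": [0,0,0],"jaw": 0},
  {"offset": [0.09,0.353,0],"twist": [0,0,0],"jaw": 0},
  {"offset": [0.09,0.353,0],"twist": [0,0,0],"jaw": 0},
  {"offset": [0.09,0.353,0],"twist": [0,0,0],"jaw": 0},
])

```text
clock: 6.35
eef_pos: [0.5287, 0.0576, 0.2303]
eef_rot: [-0.577, -3.088, -0.004]
contact_force: [0.2, 0.4, 0.0]
grip_width: 0.0003
grasp_force: 0.0
```

Run:
```python
from h import *
from cell import readout
q=imaging.camera('side'); c,s=blob(q,'yellow',(314,353),14)
print(c,s); print(readout.get_state()['eef_pos'])
p=cross((488.7,266.9),c);print(p)
```

```text
[313.06756757 353.00337838] [302 345  23  17 296]
[0.52888595 0.05724836 0.23022736]
(array([ 0.48325708, -0.31315982,  0.0998238 ]), np.float64(0.0009289596855387504))
```

The yellow cap now looks 3 px shorter in the side view, so it is in. On to blue.

Emit:
step_arm([
  {"offset": [0.109,0.306,0],"twist": [0,0,0],"jaw": 0},
  {"offset": [0.109,0.306,0],"twist": [0,0,0],"jaw": 0},
  {"offset": [0.109,0.306,0],"twist": [0,0,0],"jaw": 0},
  {"offset": [0.109,0.306,0],"twist": [0,0,0],"jaw": 0},
  {"offset": [0.109,0.306,0],"twist": [0,0,0],"jaw": 0},
  {"offset": [0.109,0.306,0],"twist": [0,0,0],"jaw": 0},
  {"offset": [0.109,0.306,0],"twist": [0,0,0],"jaw": 0},
  {"offset": [0.109,0.306,0],"twist": [0,0,0],"jaw": 0},
])

```text
clock: 7.2
eef_pos: [0.5396, 0.3788, 0.2295]
eef_rot: [-0.583, -3.086, -0.0]
contact_force: [-0.4, 0.2, -0.4]
grip_width: 0.0001
grasp_force: 0.0
```

Emit:
step_arm([
  {"offset": [0,0,0.03],"twist": [0,0,0],"jaw": 0},
  {"offset": [0,0,0.06],"twist": [0,0,0],"jaw": 0},
  {"offset": [0,0,0.09],"twist": [0,0,0],"jaw": 0},
  {"offset": [0,0,0.11],"twist": [0,0,0],"jaw": 0},
  {"offset": [0,0,0.12],"twist": [0,0,0],"jaw": 0},
  {"offset": [0,0,0.12],"twist": [0,0,0],"jaw": 0},
  {"offset": [0,0,0.12],"twist": [0,0,0],"jaw": 0},
  {"offset": [0,0,0.12],"twist": [0,0,0],"jaw": 0},
])

```text
clock: 8.0
eef_pos: [0.5419, 0.375, 0.1132]
eef_rot: [0.592, 3.083, 0.003]
contact_force: [-0.3, 0.4, 0.7]
grip_width: 0.0
grasp_force: 0.0
```

Emit:
step_arm([
  {"offset": [0,0,0.008],"twist": [0,0,0],"jaw": 0},
  {"offset": [0,0,0.016],"twist": [0,0,0],"jaw": 0},
  {"offset": [0,0,0.022],"twist": [0,0,0],"jaw": 0},
  {"offset": [0,0,0.022],"twist": [0,0,0],"jaw": 0},
  {"offset": [0,0,0.022],"twist": [0,0,0],"jaw": 0},
])

```text
clock: 8.5
eef_pos: [0.5405, 0.3747, 0.089]
eef_rot: [-0.591, -3.085, 0.001]
contact_force: [-0.0, -0.2, 0.0]
grip_width: -0.0001
grasp_force: 0.0
```

Run:
```python
from h import *
t=imaging.camera('top');q=imaging.camera('side')
a=cv2.resize(t[180:330,60:220],None,fx=2.5,fy=2.5);b=cv2.resize(q[145:235,250:346],None,fx=4.1667,fy=4.1667)
cv2.imwrite('pics/b1.png',np.hstack([a,b]))
```

```text
(no output)
```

View pics/b1.png

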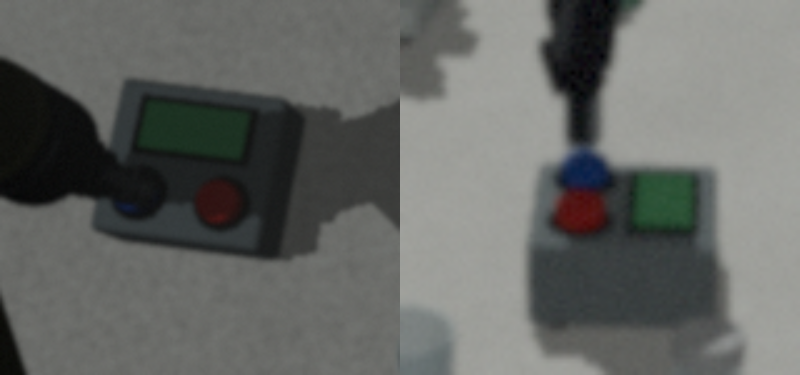

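The tip stands over the blue cap in both crops, at about (135,190) from the top and (585,145) from the side. Pressing.

Emit:
step_arm([
  {"offset": [0,0,0.004],"twist": [0,0,0],"jaw": 0},
  {"offset": [0,0,0.007],"twist": [0,0,0],"jaw": 0},
  {"offset": [0,0,0.009],"twist": [0,0,0],"jaw": 0},
  {"offset": [0,0,0.011],"twist": [0,0,0],"jaw": 0},
  {"offset": [0,0,0.013],"twist": [0,0,0],"jaw": 0},
  {"offset": [0,0,0.015],"twist": [0,0,0],"jaw": 0},
  {"offset": [0,0,0.016],"twist": [0,0,0],"jaw": 0},
  {"offset": [0,0,0.016],"twist": [0,0,0],"jaw": 0},
])

```text
clock: 9.4
eef_pos: [0.5406, 0.3748, 0.0734]
eef_rot: [-0.591, -3.085, 0.0]
contact_force: [-1.5, -0.9, 3.0]
grip_width: -0.0
grasp_force: 1.7
```

Emit:
step_arm([
  {"offset": [0,0,0.001],"twist": [0,0,0],"jaw": 0},
  {"offset": [0,0,0.002],"twist": [0,0,0],"jaw": 0},
  {"offset": [0,0,0.002],"twist": [0,0,0],"jaw": 0},
  {"offset": [0,0,0.002],"twist": [0,0,0],"jaw": 0},
])

```text
clock: 9.8
eef_pos: [0.5407, 0.3748, 0.072]
eef_rot: [-0.591, -3.085, -0.0]
contact_force: [-2.6, -1.4, 6.9]
grip_width: 0.0001
grasp_force: 3.1
```

Emit:
step_arm([
  {"offset": [0,0,-0.03],"twist": [0,0,0],"jaw": 0},
  {"offset": [0,0,-0.07],"twist": [0,0,0],"jaw": 0},
  {"offset": [0,0,-0.12],"twist": [0,0,0],"jaw": 0},
  {"offset": [0,0,-0.16],"twist": [0,0,0],"jaw": 0},
  {"offset": [0,0,-0.16],"twist": [0,0,0],"jaw": 0},
])

```text
clock: 10.3
eef_pos: [0.544, 0.3768, 0.2387]
eef_rot: [0.59, 3.077, 0.015]
contact_force: [0.4, 0.2, 0.5]
grip_width: -0.0004
grasp_force: 0.0
```

Emit:
step_arm([
  {"offset": [-0.13,-0.309,0],"twist": [0,0,0],"jaw": 0},
  {"offset": [-0.13,-0.309,0],"twist": [0,0,0],"jaw": 0},
  {"offset": [-0.13,-0.309,0],"twist": [0,0,0],"jaw": 0},
  {"offset": [-0.13,-0.309,0],"twist": [0,0,0],"jaw": 0},
  {"offset": [-0.13,-0.309,0],"twist": [0,0,0],"jaw": 0},
  {"offset": [-0.13,-0.309,0],"twist": [0,0,0],"jaw": 0},
  {"offset": [-0.13,-0.309,0],"twist": [0,0,0],"jaw": 0},
  {"offset": [-0.13,-0.309,0],"twist": [0,0,0],"jaw": 0},
])

```text
clock: 11.1
eef_pos: [0.5474, 0.032, 0.231]
eef_rot: [0.607, 3.081, -0.004]
contact_force: [0.0, 0.2, -1.2]
grip_width: 0.0001
grasp_force: 0.0
```

Run:
```python
from h import *
from cell import readout
q=imaging.camera('side'); print(blob(q,'blue',(294,187),12)); imaging.camera('side'); imaging.camera('side')
s=readout.get_state();print(s['eef_pos'],s['contact_force'])
```

```text
(array([294.03773585, 186.43396226]), array([289, 184,  11,   6,  53], dtype=int32))
[0.54716426 0.04051741 0.23072529] [ 0.21128148 -0.189372    0.38487051]
```

Emit:
step_arm([
  {"offset": [0,0,0.04],"twist": [0,0,0],"jaw": 0},
  {"offset": [0,0,0.08],"twist": [0,0,0],"jaw": 0},
  {"offset": [0,0,0.11],"twist": [0,0,0],"jaw": 0},
  {"offset": [0,0,0.13],"twist": [0,0,0],"jaw": 0},
  {"offset": [0,0,0.14],"twist": [0,0,0],"jaw": 0},
  {"offset": [0,0,0.14],"twist": [0,0,0],"jaw": 0},
  {"offset": [0,0,0.14],"twist": [0,0,0],"jaw": 0},
])

```text
clock: 11.95
eef_pos: [0.548, 0.0405, 0.0921]
eef_rot: [0.589, 3.085, 0.001]
contact_force: [-0.2, 0.2, 0.4]
grip_width: 0.0005
grasp_force: 0.0
```

Emit:
step_arm([
  {"offset": [0,0,0.008],"twist": [0,0,0],"jaw": 0},
  {"offset": [0,0,0.016],"twist": [0,0,0],"jaw": 0},
  {"offset": [0,0,0.02],"twist": [0,0,0],"jaw": 0},
  {"offset": [0,0,0.02],"twist": [0,0,0],"jaw": 0},
  {"offset": [0,0,0.02],"twist": [0,0,0],"jaw": 0},
])

```text
clock: 12.45
eef_pos: [0.5472, 0.0395, 0.0713]
eef_rot: [0.592, 3.085, -0.0]
contact_force: [-0.6, 0.1, 0.7]
grip_width: 0.0001
grasp_force: 0.0
```

Run:
```python
from h import *
t=imaging.camera('top');q=imaging.camera('side')
a=cv2.resize(t[150:300,220:380],None,fx=2.5,fy=2.5);b=cv2.resize(q[205:310,270:382],None,fx=3.5714,fy=3.5714)
cv2.imwrite('pics/g1.png',np.hstack([a,b]))
```

```text
(no output)
```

View pics/g1.png

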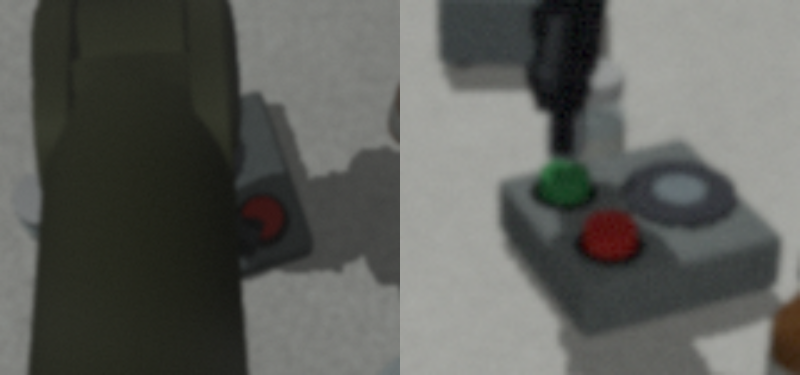

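The side crop shows the tip just above the green cap at about (563,155). The arm hides the cap from the top. Pressing about 19 mm down, to z ≈ 0.052.

Emit:
step_arm([
  {"offset": [0,0,0.004],"twist": [0,0,0],"jaw": 0},
  {"offset": [0,0,0.008],"twist": [0,0,0],"jaw": 0},
  {"offset": [0,0,0.01],"twist": [0,0,0],"jaw": 0},
  {"offset": [0,0,0.012],"twist": [0,0,0],"jaw": 0},
  {"offset": [0,0,0.014],"twist": [0,0,0],"jaw": 0},
  {"offset": [0,0,0.016],"twist": [0,0,0],"jaw": 0},
  {"offset": [0,0,0.017],"twist": [0,0,0],"jaw": 0},
  {"offset": [0,0,0.017],"twist": [0,0,0],"jaw": 0},
])

```text
clock: 13.35
eef_pos: [0.5469, 0.0396, 0.0541]
eef_rot: [-0.591, -3.085, 0.0]
contact_force: [-2.2, -0.2, 3.6]
grip_width: 0.0001
grasp_force: 1.2
```

Emit:
step_arm([
  {"offset": [0,0,0.001],"twist": [0,0,0],"jaw": 0},
  {"offset": [0,0,0.002],"twist": [0,0,0],"jaw": 0},
  {"offset": [0,0,0.002],"twist": [0,0,0],"jaw": 0},
  {"offset": [0,0,0.002],"twist": [0,0,0],"jaw": 0},
])

```text
clock: 13.75
eef_pos: [0.5471, 0.0396, 0.0525]
eef_rot: [-0.591, -3.085, -0.0]
contact_force: [-3.0, 0.4, 5.8]
grip_width: 0.0
grasp_force: 2.5
```

Emit:
step_arm([
  {"offset": [0,0,-0.03],"twist": [0,0,0],"jaw": 0},
  {"offset": [0,0,-0.07],"twist": [0,0,0],"jaw": 0},
  {"offset": [0,0,-0.12],"twist": [0,0,0],"jaw": 0},
  {"offset": [0,0,-0.17],"twist": [0,0,0],"jaw": 0},
  {"offset": [0,0,-0.2],"twist": [0,0,0],"jaw": 0},
  {"offset": [0,0,-0.2],"twist": [0,0,0],"jaw": 0},
  {"offset": [0,0,-0.2],"twist": [0,0,0],"jaw": 0},
  {"offset": [0,0,-0.2],"twist": [0,0,0],"jaw": 0},
])

```text
clock: 14.55
eef_pos: [0.5466, 0.0396, 0.2507]
eef_rot: [-0.591, -3.084, 0.001]
contact_force: [-0.4, 0.1, 0.1]
grip_width: 0.0001
grasp_force: 0.0
```

Run:
```python
from h import *
from cell import readout
q=imaging.camera('side'); o=cv2.imread('pics/side0.png')
for c,s in(('yellow',(314,353)),('blue',(294,187)),('green',(316,258)),('red',(332,380)),('red',(293,197)),('red',(329,272))):
    print(c,blob(o,c,s,12)[1],blob(q,c,s,12)[1])
s=readout.get_state();print(s['clock'],s['eef_pos'],s['contact_force'],abs(s['qvel']).max())
cv2.imwrite('pics/end.png',q)
```

```text
yellow [302 342  22  20 346] [303 345  22  17 296]
blue [289 182  11   8  70] [288 184  12   6  53]
green [309 250  14  12 135] [308 252  15  11 109]
red [320 369  24  22 365] [321 369  23  22 362]
red [287 191  12  10  84] [287 191  12  10  86]
red [321 264  16  14 156] [321 264  16  14 152]
14.6 [0.54645729 0.03960262 0.2505367 ] [-0.17140473 -0.12313386 -0.40011491] 0.0031864526637755686
```

View pics/end.png

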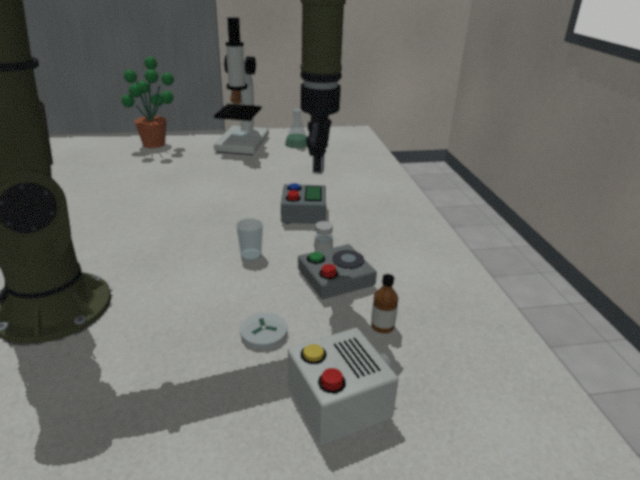

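The yellow, blue and green caps are all lower than at the start, at about (314,353), (294,187) and (316,258). The red keys and glassware look unchanged, and the arm hangs clear.

```bash
python3 -c "
from cell import ticket; print(ticket.finish_job())"
```

```text
the job is handed in; nothing more can be done
None
```

I pressed the yellow, blue and green keys fully in, in that order, and handed the job in at about 14.6 s; no verdict came back, but the last picture shows all three keys down, the red keys out, the glassware in place and the arm clear.

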